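Count to the third charging slot and push the scanner battery in

ROBOT

A 7-joint arm with a two-finger parallel gripper is mounted at the origin on the work surface. World frame = base frame: x ahead of the robot, y to its left, z up, the work surface at z = 0. Lengths are in m, angles in degrees, forces in N, time in s.
With the tool pointing down it reaches from about 0.4 to 0.875 m from the base axis. Payload 6.5 kg.
Tool frame: the origin (TCP) lies on the centre line of the jaws, within the pads' length; the fingertips stand 11 mm ahead of it and the grasp point (between the pads) lies 8 mm behind it; z points along the fingers, y is the line along which they close (so a half turn about z gives the same grasp; the last joint's range is limited). The gripper opens to 88 mm and grips with 3 to 60 N. Pads are 18 mm wide; open, the fingers measure 123 mm over their backs; the gripper's body (75 mm by 187 mm) begins 45 mm behind the grasp point.
Start: joints at [-77.475, 30.733, -0.252, 88.115, 0.149, 61.152, -4.079], TCP at [0.183, 0.624, 0.25] pointing down, gripper open.
Joint ranges: [-154.64, 154.64], [-21.42, 123.67], [-72.66, 72.17], [13.99, 137.28], [-74.86, 254.86], [10.95, 109.41], [-158.01, 158.01]. Speed limits (degrees/s): [136.94, 136.94, 180, 180, 180, 180, 180].

INTERFACE

Orientations are given as a 3x3 rotation matrix whose columns are the frame's x, y, z axes.
In Python, from cell import * gives the robot as it stands.
- The arm moves only by the tool drive_tool, never from a script. Its argument "steps" is a list of rows, each an object with "gripper": the finger opening in cm, from 0 to 8.81; "translation": the shift along the tool's x, y, z in cm, a list of three; "rotation": the turn, a rotation vector about the tool's x, y, z in degrees, a list of three. A call has 1 to 20 rows; each row shifts and turns the commanded pose from where the row before left it, along the tool's axes as they then stand; what a row does not reach is not made up. A row lasts 1/12 s, in which the tool goes at most 41.7 mm and 7.16 degrees, less where a joint would pass 70% of its speed; a pose out of reach is approached as far as the arm can. A call with a gripper value outside its range is refused whole. The fingers move at their own pace and stop on an object; "force" is the grip in N (left out, the last holds). Time passes only in rows, so rows that do not move let the fingers close. It gives the time, the measured TCP pose, the force, the opening and the grip force at its end, in the units of the state.
- state(): the state, without advancing time (a new reading comes with each control period).
- grab_frame(name): name is "scene" or "top"; returns a dict with "color" (384x512x3 uint8, red, green, blue), "intrinsics" (3x3 intrinsics, pixels), "distortion" ([k1, k2, p1, p2, k3] as OpenCV has them; the pictures are not rectified), "rvec" (rotation vector, rad) and "tvec" (3), from world to camera coordinates, as OpenCV has them. Camera axes: x right, y down, z forward; pixel columns grow to the right and rows downward; lengths in m; the calibration is good to about 2 mm. A picture is of the moment at which its call begins. There is no depth.
- sign_off(): hands the job in; it is judged then, once.
Trained networks look in a picture, given as the dict that the camera call returned (one of the last four; its "shot" number tells which), for a name from the list of things; names that differ only in an ending like _2 or _b are one class to them, and where a whole thing is asked for, a point or a joint stands for the part that bears it (a point fixed in the world has none). Each returns a list of dicts, best first, with "score" (0 to 1); they miss things now and then, are a little off and sometimes report something else, mostly with a low value. They report only what shows in the picture. A call takes as long as a camera call. They do not tell look-alikes from the thing itself.
- boxes_of(picture, name): "pixel" ([column, row] in pixels, amid what is visible of it).
The state is a dict: "time_s": time; "q": joint angles; "qvel": joint speeds; "effort": joint torques, N m; "tcp_pos": TCP position; "ee_rot": TCP orientation; "ft_force": force on the tool from outside, world axes, zero at the start; "torque": the same for the moment, N m; "finger_gap": finger opening in m; "grip_force": force on a finger pad.
Only numpy, scipy, OpenCV 4.12 (cv2) and the standard library are available. Lean on these libraries where they do the work, as an engineer would, in place of code of your own. Each camera call takes 0.05 s, during which the arm holds its last target. There are 200 camera calls.

TASK

Count along the charging rack's rail with a fingertip, starting at the end where the tall power block stands: touch the bump over the first gap, then the second, then the third (a gap that is already filled counts too). Then push the loose battery that lies on the desk in front of the rack across the desk and into that third gap until it is fully home against the back wall. Only touch and push, never lift or tip the battery, and leave the other two batteries, the mug and the cutter where they are.

Things in the scene. Friction and masses are not known exactly. Their poses are not given: they have to be found in the camera images.
- rack: Fixed grey charging rack with six equal gaps (slots) in a row. Origin: at desk height, in the middle of the row, at the slot mouths. x points into the gaps (away from the robot), y along the row (to the robot's left). Gap centres: y = +135, +81, +27, -27, -81, -135 mm. Gaps are 46 mm wide, open to the front, with the desk as floor; the dividers between are 8 mm thick, 40 mm tall, with rounded fronts at x = 0.
- back_wall (a point): Point at desk height on the face of the rack's 40 mm tall back wall, 60 mm behind the mouths (rack x = 60 mm), mid-row. A battery is home when its front end meets this wall: its middle is then at rack x = 20 mm and it sticks out 20 mm in front of the mouths.
- rail_mid (a point): Middle of the top of the aluminium rail, which runs along the rack's y over the fronts of all six gaps, at rack x = 4 to 22 mm; its top is 42 mm and its underside 34 mm above the desk. Rigid.
- bump_a: Rounded aluminium bump on top of the rail over the gap at rack y = +135 mm; stands 3 mm proud of the rail, about 15 mm long along the rail and 18 mm across it. Origin: the middle of its top, 45 mm above the desk. Rigid. Letters a to f run from the rack's +y end to its -y end and are not the counting order.
- bump_b: Rounded aluminium bump on top of the rail over the gap at rack y = +81 mm; stands 3 mm proud of the rail, about 15 mm long along the rail and 18 mm across it. Origin: the middle of its top, 45 mm above the desk. Rigid. Letters a to f run from the rack's +y end to its -y end and are not the counting order.
- bump_c: Rounded aluminium bump on top of the rail over the gap at rack y = +27 mm; stands 3 mm proud of the rail, about 15 mm long along the rail and 18 mm across it. Origin: the middle of its top, 45 mm above the desk. Rigid. Letters a to f run from the rack's +y end to its -y end and are not the counting order.
- bump_d: Rounded aluminium bump on top of the rail over the gap at rack y = -27 mm; stands 3 mm proud of the rail, about 15 mm long along the rail and 18 mm across it. Origin: the middle of its top, 45 mm above the desk. Rigid. Letters a to f run from the rack's +y end to its -y end and are not the counting order.
- bump_e: Rounded aluminium bump on top of the rail over the gap at rack y = -81 mm; stands 3 mm proud of the rail, about 15 mm long along the rail and 18 mm across it. Origin: the middle of its top, 45 mm above the desk. Rigid. Letters a to f run from the rack's +y end to its -y end and are not the counting order.
- bump_f: Rounded aluminium bump on top of the rail over the gap at rack y = -135 mm; stands 3 mm proud of the rail, about 15 mm long along the rail and 18 mm across it. Origin: the middle of its top, 45 mm above the desk. Rigid. Letters a to f run from the rack's +y end to its -y end and are not the counting order.
- power: Tall grey power block, fixed at one end of the rack (either end, it changes): 66 x 50 mm, 58 mm tall, vents in its top; origin at the centre of its underside. Counting starts at this end: the gap nearest to it is the first.
- foot: Low grey foot plate, fixed at the other end of the rack: 66 x 50 mm, 10 mm tall; origin at the centre of its underside.
- battery_mid (a point): Middle of the loose black battery, a box 80 mm long (its x axis), 34 mm wide (y) and 26 mm tall, lying flat on the desk in front of the rack, 95 to 115 mm before the mouths, its x roughly (within 0.25 rad) along the rack's x. About 0.22 kg; it slides on the desk under a push of a few newtons. This point is 13 mm above the desk when it lies flat.
- left_battery_mid (a point): Middle of an equal loose battery already home in the gap at the rack's +y end. Leave it.
- right_battery_mid (a point): Middle of an equal loose battery already home in the gap at the rack's -y end. Leave it.
- mug: White mug, 76 mm across, 90 mm tall, standing to the left; origin at the centre of its underside. Leave it.
- cutter: Yellow box cutter, 130 x 24 x 14 mm (with its blade tip 158 mm), lying to the right; origin at the underside of its handle's middle. Leave it.
There are look-alikes about, which are no part of the job. What is shaped like the part that bears battery_mid but pink or red is not meant.

How it is judged:
By the outcome, as a careful person would: the job done as asked, in the order asked, and still so for the second after the job is handed in, with the robot touching nothing.
It also fails if it takes over 61 s, if anything falls off the work surface, if the arm or the gripper's body presses on something with over 40 N, if the wrist force passes 120 N, or if a joint passes its speed limit or range.

## Working session

There is one attempt and no reset: what is moved stays moved. The work goes in short steps, Python scripts to look and compute and a tool call to move; the robot and the scene stay as the last step left them, time stands still between calls to the robot, and variables do not carry over. Pictures are saved under pics/ and viewed, at most 10 in all, crops included, and the job is handed in when it is done.

Besides the shell and the picture viewer there is one more tool, called after ">>>" by a JSON object that holds its "fn" and its "kwargs", one argument or row to a line. drive_tool: Moves the arm, as the interface text tells. Its arguments: {"type":"object","properties":{"steps":{"type":"array"},"force":{"type":"number"}},"required":["steps"]}

```bash
mkdir -p pics; cat > h.py <<'E'
from cell import *
import numpy as np, cv2
def ray(f,px,z):
    K=np.array(f["intrinsics"],float);D=np.array(f["distortion"],float)
    R=cv2.Rodrigues(np.array(f["rvec"],float))[0];t=np.array(f["tvec"],float).ravel()
    n=cv2.undistortPoints(np.array(px,float).reshape(-1,1,2),K,D).reshape(-1,2)
    d=np.c_[n,np.ones(len(n))]@R; c=-R.T@t
    return c+d*((z-c[2])/d[:,2])[:,None]
def proj(f,P):
    return cv2.projectPoints(np.array(P,float).reshape(-1,1,3),np.array(f["rvec"],float),np.array(f["tvec"],float),np.array(f["intrinsics"],float),np.array(f["distortion"],float))[0].reshape(-1,2)
E
python3 - <<'E'
from h import *
s=state();print(s["time_s"],s["tcp_pos"],np.round(s["ee_rot"],3).tolist())
Z=dict(bump_a=.045,power=.03,foot=.005,battery_mid=.013,mug=.045,cutter=.007,rail_mid=.042)
im=[]
for n in("top","scene"):
    f=grab_frame(n);im.append(f["color"][:,:,::-1])
    cv2.imwrite(f"pics/{n}.png",cv2.resize(im[-1],(800,600),interpolation=cv2.INTER_CUBIC))
    for k,z in Z.items():
        for r in boxes_of(f,k)[:8]: print(n,k,round(r["score"],2),np.round(r["pixel"]),np.round(ray(f,r["pixel"],z)[0],3))
E
```

```text
0.0 [0.18243791 0.62324689 0.24882718] [[-0.96, 0.281, -0.0], [0.281, 0.96, -0.002], [-0.0, -0.002, -1.0]]
top bump_a 0.59 [229. 144.] [0.627 0.081 0.045]
top bump_a 0.53 [270. 142.] [ 0.63  -0.023  0.045]
top bump_a 0.44 [310. 138.] [ 0.637 -0.124  0.045]
top bump_a 0.43 [208. 138.] [0.642 0.131 0.045]
top bump_a 0.36 [291. 139.] [ 0.636 -0.077  0.045]
top power 0.66 [181. 137.] [0.652 0.203 0.03 ]
top foot 0.64 [334. 133.] [ 0.659 -0.191  0.005]
top foot 0.42 [229. 140.] [0.646 0.083 0.005]
top battery_mid 0.98 [293. 236.] [ 0.393 -0.075  0.013]
top battery_mid 0.83 [347. 268.] [ 0.313 -0.206  0.013]
top battery_mid 0.81 [300. 188.] [ 0.515 -0.097  0.013]
top battery_mid 0.77 [342. 224.] [ 0.421 -0.198  0.013]
top mug 0.56 [112. 217.] [0.451 0.37  0.045]
top cutter 0.72 [392. 202.] [ 0.474 -0.329  0.007]
top rail_mid 0.69 [261. 132.] [ 0.655 -0.     0.042]
scene bump_a 0.52 [221. 257.] [ 0.642 -0.135  0.045]
scene bump_a 0.51 [304. 230.] [0.639 0.09  0.045]
scene bump_a 0.4 [241. 248.] [ 0.635 -0.081  0.045]
scene foot 0.84 [201. 280.] [ 0.662 -0.195  0.005]
scene battery_mid 0.72 [221. 222.] [ 0.514 -0.094  0.013]
scene battery_mid 0.72 [216. 192.] [ 0.401 -0.071  0.013]
scene battery_mid 0.72 [177. 210.] [ 0.429 -0.193  0.013]
scene battery_mid 0.54 [165. 182.] [ 0.31  -0.198  0.013]
scene cutter 0.68 [128. 242.] [ 0.484 -0.34   0.007]
scene cutter 0.47 [277. 254.] [0.658 0.007 0.007]
scene rail_mid 0.96 [273. 254.] [ 0.677 -0.014  0.042]
```

View pics/top.png

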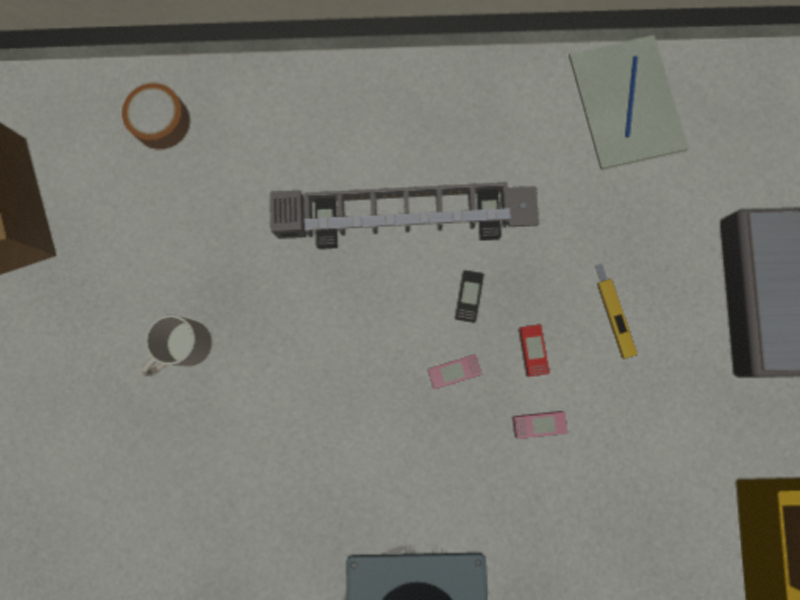

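View pics/scene.png

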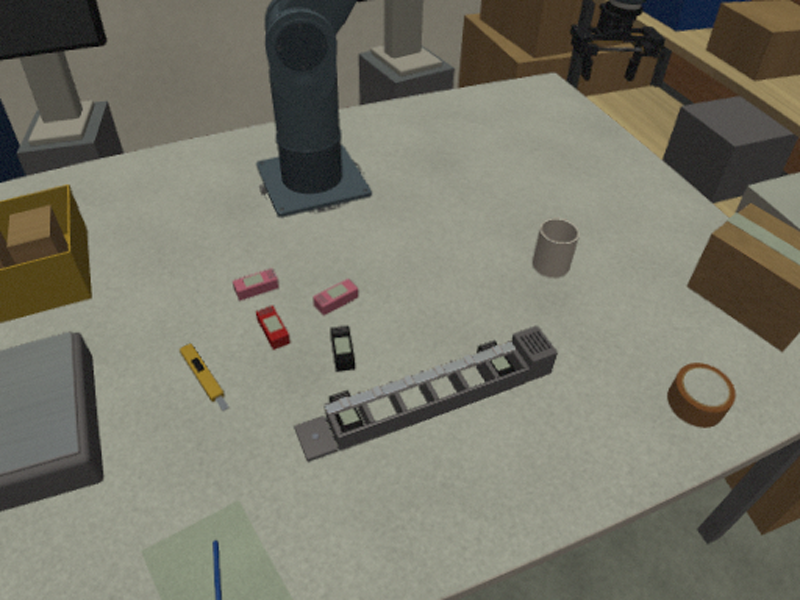

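The top view shows the power block at the left (+y) end, at about (288,213) in the 800x600 view. So the order is bumps a, b, c, and the target gap is y=+27. The black loose battery is at (470,296). The scene view agrees. Next I'll take enlarged crops for precise rack and battery poses.

```bash
python3 - <<'E'
from h import *
for n,(c0,c1,r0,r1) in dict(top=(165,355,110,215),scene=(180,370,195,305)).items():
    f=grab_frame(n);im=f["color"][r0:r1,c0:c1,::-1]
    im=cv2.resize(im,None,fx=4.2,fy=4.2,interpolation=cv2.INTER_CUBIC)
    im=np.clip(im.astype(float)*1.5,0,255).astype(np.uint8)
    # overlay initial guess: rack at x=.617,y=.003
    th=np.deg2rad(2.0)if 0 else 0.0
    cv2.imwrite(f"pics/{n}_c.png",im)
E
```

```text
(no output)
```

View pics/top_c.png

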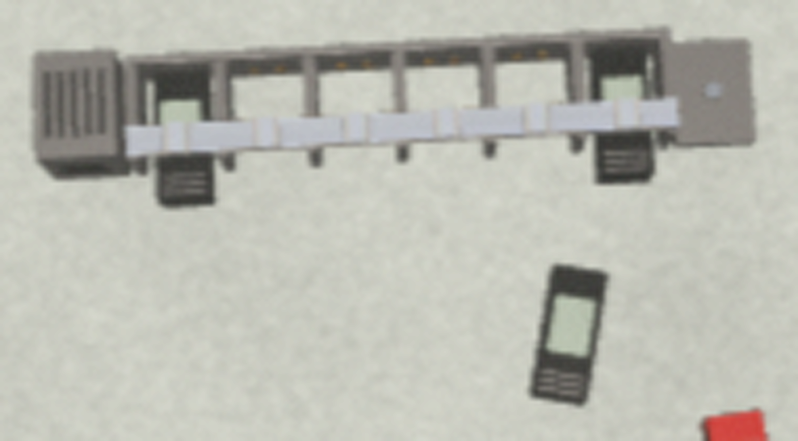

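View pics/scene_c.png

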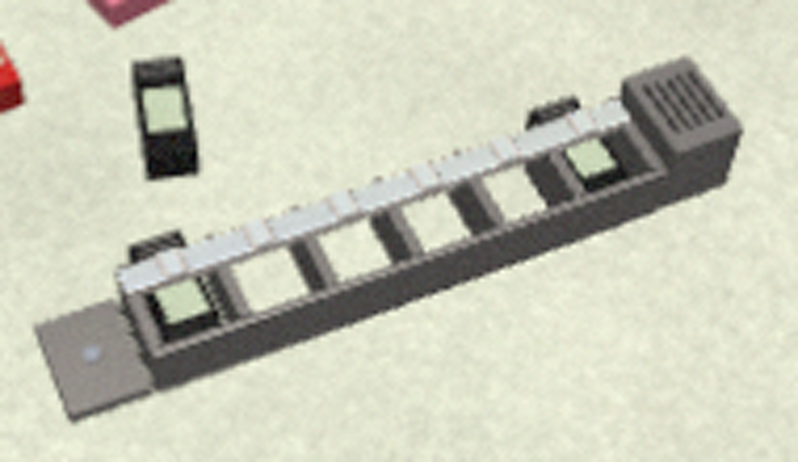

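```bash
python3 - <<'E'
from h import *
from scipy.optimize import least_squares
T=grab_frame("top");S=grab_frame("scene")
g=lambda p,o:(np.array(p,float)+.5)/4.2-.5+o
bt=g([(175,136),(266,131),(356,127),(447,123),(537,117),(627,112)],(165,110))
bs=g([(577,128),(504,153),(427,181),(345,205),(261,233),(174,263)],(180,195))
Y=np.array([135,81,27,-27,-81,-135])/1000
def rk(p,x,y,z):
    c,s=np.cos(p[2]),np.sin(p[2]);x=np.broadcast_to(x,np.shape(y))
    return np.c_[p[0]+c*x-s*y,p[1]+s*x+c*y,np.full(len(y),z)]
def res(p,w=(1,1)):
    P=rk(p,.013,Y,.045);return np.r_[w[0]*(proj(T,P)-bt).ravel(),w[1]*(proj(S,P)-bs).ravel()]
for w in((1,1),(1,0),(0,1)):
    r=least_squares(res,[.62,0,0],args=(w,));print(w,np.round(r.x,4),np.round(np.abs(r.fun).max(),2))
p=least_squares(res,[.62,0,0]).x
for n,P in dict(a=rk(p,.013,Y[:3],.045)).items():print(np.round(P,4))
L=g([(553,264),(608,272),(585,405),(531,396)],(165,110));W=ray(T,L,.026);m=W.mean(0)
print("bat corners",np.round(W,4).tolist(),m, "yaw",np.degrees(np.arctan2(*((W[0]+W[1]-W[2]-W[3])[1::-1]))),np.linalg.norm(W[0]-W[3]),np.linalg.norm(W[0]-W[1]))
hx,hy=.04,.017
def bres(q):
    c,s=np.cos(q[2]),np.sin(q[2]);C=[(hx,hy),(hx,-hy),(-hx,-hy),(-hx,hy)]
    P=[(q[0]+c*a-s*b,q[1]+s*a+c*b,.026) for a,b in C];return (proj(T,P)-L).ravel()
r=least_squares(bres,[m[0],m[1],0]);print("bat",r.x,np.degrees(r.x[2]),np.abs(r.fun).max())
# check overlay
im=T["color"][:,:,::-1].copy()
im=cv2.resize(im[110:215,165:355],None,fx=4.2,fy=4.2,interpolation=cv2.INTER_CUBIC)
def dr(P):
    q=((proj(T,P)-(165,110)+.5)*4.2-.5).astype(int);cv2.polylines(im,[q.reshape(-1,1,2)],False,(0,255,0),1)
for d in (-.162,-.108,-.054,0,.054,.108,.162):
    dr(np.r_[rk(p,0.0,np.array([d-.004,d+.004]),.04),rk(p,.06,np.array([d+.004,d-.004]),.04)])
dr(rk(p,np.array([-.02,.06]),np.array([.135,.135]),.026))
c,s=np.cos(r.x[2]),np.sin(r.x[2])
dr([(r.x[0]+c*a-s*b,r.x[1]+s*a+c*b,.026) for a,b in[(hx,hy),(hx,-hy),(-hx,-hy),(-hx,hy)]])
cv2.imwrite("pics/ov.png",im)
E
```

```text
(1, 1) [ 6.248e-01 -4.000e-04  2.490e-02] 1.78
(1, 0) [0.6237 0.0011 0.0265] 0.25
(0, 1) [ 0.6267 -0.0023  0.0207] 1.56
[[0.6345 0.1349 0.045 ]
 [0.6358 0.0809 0.045 ]
 [0.6372 0.0269 0.045 ]]
bat corners [[0.5531, -0.0876, 0.026], [0.5474, -0.1204, 0.026], [0.4677, -0.1036, 0.026], [0.4739, -0.0717, 0.026]] [ 0.51053959 -0.09581276  0.026     ] yaw -11.623979519851131 0.08082489945045995 0.033262800415602194
bat [ 0.51053103 -0.09580844 -0.19969516] -11.44168983744812 0.412560524908514
```

View pics/ov.png

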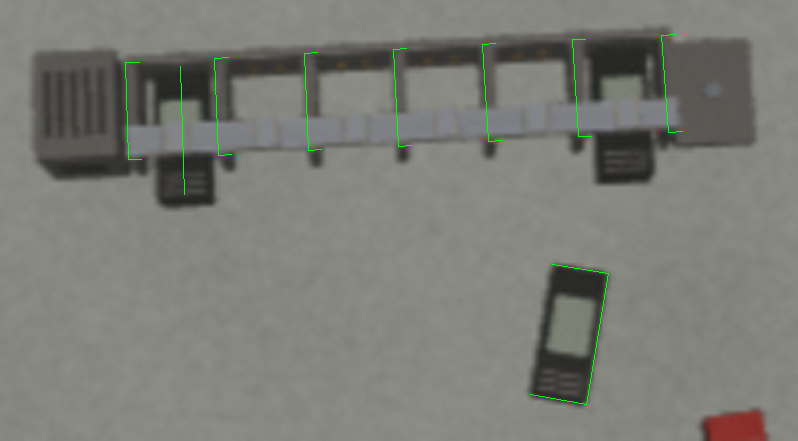

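>>> {"fn": "drive_tool", "kwargs": {
  "steps": [
    {"gripper": 0,"translation": [0,0,0],"rotation": [0,0,-5.94]},
    {"gripper": 0,"translation": [0,0,0],"rotation": [0,0,-5.94]},
    {"gripper": 0,"translation": [0,0,0],"rotation": [0,0,-5.94]},
    {"gripper": 0,"translation": [-2.6,-3,0],"rotation": [0,0,0]},
    {"gripper": 0,"translation": [-2.6,-3,0],"rotation": [0,0,0]},
    {"gripper": 0,"translation": [-2.6,-3,0],"rotation": [0,0,0]},
    {"gripper": 0,"translation": [-2.6,-3,0],"rotation": [0,0,0]},
    {"gripper": 0,"translation": [-2.6,-3,0],"rotation": [0,0,0]},
    {"gripper": 0,"translation": [-2.6,-3,0],"rotation": [0,0,0]},
    {"gripper": 0,"translation": [-2.6,-3,0],"rotation": [0,0,0]},
    {"gripper": 0,"translation": [-2.6,-3,0],"rotation": [0,0,0]},
    {"gripper": 0,"translation": [-2.6,-3,0],"rotation": [0,0,0]},
    {"gripper": 0,"translation": [-2.6,-3,0],"rotation": [0,0,0]},
    {"gripper": 0,"translation": [-2.6,-3,0],"rotation": [0,0,0]},
    {"gripper": 0,"translation": [-2.6,-3,0],"rotation": [0,0,0]},
    {"gripper": 0,"translation": [-2.6,-3,0],"rotation": [0,0,0]},
    {"gripper": 0,"translation": [-2.6,-3,0],"rotation": [0,0,0]},
    {"gripper": 0,"translation": [-2.6,-3,0],"rotation": [0,0,0]},
    {"gripper": 0,"translation": [-2.5,-2.5,0],"rotation": [0,0,0]},
    {"gripper": 0,"translation": [0,0,0],"rotation": [0,0,0]}
  ]
}}

```text
time_s: 2.67
tcp_pos: [0.6147, 0.1513, 0.2499]
ee_rot: [[-1.0, -0.016, 0.004], [-0.016, 1.0, -0.005], [-0.004, -0.005, -1.0]]
ft_force: [-0.4, -1.4, -0.6]
finger_gap: 0.0005
grip_force: 0.0
```

>>> {"fn": "drive_tool", "kwargs": {
  "steps": [
    {"gripper": 0,"translation": [0,0,4],"rotation": [0,0,0]},
    {"gripper": 0,"translation": [0,0,4],"rotation": [0,0,0]},
    {"gripper": 0,"translation": [0,0,4],"rotation": [0,0,0]},
    {"gripper": 0,"translation": [0,0,4],"rotation": [0,0,0]},
    {"gripper": 0,"translation": [0,0,0],"rotation": [0,0,0]},
    {"gripper": 0,"translation": [0,0,0],"rotation": [0,0,0]}
  ]
}}

```text
time_s: 3.17
tcp_pos: [0.6085, 0.1597, 0.0885]
ee_rot: [[-1.0, -0.027, -0.004], [-0.026, 1.0, -0.001], [0.004, -0.001, -1.0]]
ft_force: [0.1, 0.4, -0.4]
finger_gap: 0.0002
grip_force: 0.0
```

>>> {"fn": "drive_tool", "kwargs": {
  "steps": [
    {"gripper": 0,"translation": [-1.32,-1.27,0],"rotation": [0,0,0]},
    {"gripper": 0,"translation": [-1.32,-1.27,0],"rotation": [0,0,0]},
    {"gripper": 0,"translation": [0,0,0],"rotation": [0,0,0]},
    {"gripper": 0,"translation": [0,0,0],"rotation": [0,0,0]},
    {"gripper": 0,"translation": [0,0,0],"rotation": [0,0,0]}
  ]
}}

```text
time_s: 3.58
tcp_pos: [0.6379, 0.1363, 0.0921]
ee_rot: [[-1.0, -0.026, 0.003], [-0.026, 1.0, 0.002], [-0.003, 0.001, -1.0]]
ft_force: [0.1, -0.0, 0.1]
finger_gap: 0.0004
grip_force: 0.0
```

```bash
python3 - <<'E'
from h import *
s=state();print(s["time_s"],s["tcp_pos"],np.round(s["ee_rot"],3).tolist(),s["ft_force"])
f=grab_frame("scene");im=f["color"][170:305,180:370,::-1]
cv2.imwrite("pics/t1.png",cv2.resize(im,None,fx=4.2,fy=4.2,interpolation=cv2.INTER_CUBIC))
E
```

```text
3.5833 [0.63789551 0.13627928 0.09210583] [[-1.0, -0.026, 0.003], [-0.026, 1.0, 0.002], [-0.003, 0.001, -1.0]] [ 0.12286008 -0.00707184  0.11304133]
```

View pics/t1.png

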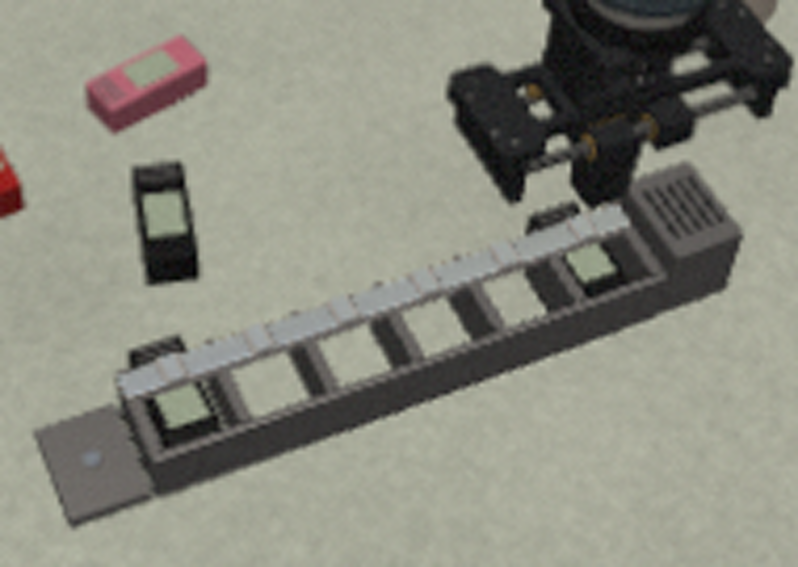

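The scene crop shows the closed fingertip above bump a, at about (600,215), clear of the power block. Lowering.

>>> {"fn": "drive_tool", "kwargs": {
  "steps": [
    {"gripper": 0,"translation": [0.1,0,1.5],"rotation": [0,0,0]},
    {"gripper": 0,"translation": [0.1,0,1.5],"rotation": [0,0,0]},
    {"gripper": 0,"translation": [0,0,0.2],"rotation": [0,0,0]},
    {"gripper": 0,"translation": [0,0,0.15],"rotation": [0,0,0]},
    {"gripper": 0,"translation": [0,0,0.1],"rotation": [0,0,0]},
    {"gripper": 0,"translation": [0,0,0.1],"rotation": [0,0,0]},
    {"gripper": 0,"translation": [0,0,0],"rotation": [0,0,0]}
  ]
}}

```text
time_s: 4.22
tcp_pos: [0.6335, 0.1362, 0.0564]
ee_rot: [[-1.0, -0.027, -0.003], [-0.027, 1.0, 0.001], [0.003, 0.001, -1.0]]
ft_force: [-9.1, -0.8, 16.1]
finger_gap: 0.0006
grip_force: 7.7
```

>>> {"fn": "drive_tool", "kwargs": {
  "steps": [
    {"gripper": 0,"translation": [0,0,-2],"rotation": [0,0,0]},
    {"gripper": 0,"translation": [0,0,0],"rotation": [0,0,0]},
    {"gripper": 0,"translation": [0,-2.7,0],"rotation": [0,0,0]},
    {"gripper": 0,"translation": [0,-2.7,0],"rotation": [0,0,0]},
    {"gripper": 0,"translation": [0,0,0],"rotation": [0,0,0]},
    {"gripper": 0,"translation": [0,0,0],"rotation": [0,0,0]},
    {"gripper": 0,"translation": [0,0,1],"rotation": [0,0,0]},
    {"gripper": 0,"translation": [0,0,0.6],"rotation": [0,0,0]},
    {"gripper": 0,"translation": [0,0,0.2],"rotation": [0,0,0]},
    {"gripper": 0,"translation": [0,0,0.1],"rotation": [0,0,0]},
    {"gripper": 0,"translation": [0,0,0.1],"rotation": [0,0,0]},
    {"gripper": 0,"translation": [0,0,0],"rotation": [0,0,0]}
  ]
}}

```text
time_s: 5.22
tcp_pos: [0.6362, 0.083, 0.0564]
ee_rot: [[-1.0, -0.028, -0.001], [-0.028, 1.0, 0.001], [0.001, 0.001, -1.0]]
ft_force: [-9.0, -0.3, 25.9]
finger_gap: 0.0005
grip_force: 12.8
```

>>> {"fn": "drive_tool", "kwargs": {
  "steps": [
    {"gripper": 0,"translation": [0,0,-2],"rotation": [0,0,0]},
    {"gripper": 0,"translation": [0,0,0],"rotation": [0,0,0]},
    {"gripper": 0,"translation": [0,-2.75,0],"rotation": [0,0,0]},
    {"gripper": 0,"translation": [0,-2.75,0],"rotation": [0,0,0]},
    {"gripper": 0,"translation": [0,0,0],"rotation": [0,0,0]},
    {"gripper": 0,"translation": [0,0,0],"rotation": [0,0,0]},
    {"gripper": 0,"translation": [0,0,1],"rotation": [0,0,0]},
    {"gripper": 0,"translation": [0,0,0.6],"rotation": [0,0,0]},
    {"gripper": 0,"translation": [0,0,0.2],"rotation": [0,0,0]},
    {"gripper": 0,"translation": [0,0,0.1],"rotation": [0,0,0]},
    {"gripper": 0,"translation": [0,0,0.05],"rotation": [0,0,0]},
    {"gripper": 0,"translation": [0,0,0],"rotation": [0,0,0]}
  ]
}}

```text
time_s: 6.22
tcp_pos: [0.6375, 0.0284, 0.0563]
ee_rot: [[-1.0, -0.028, -0.001], [-0.028, 1.0, 0.001], [0.001, 0.001, -1.0]]
ft_force: [-8.6, 0.7, 24.8]
finger_gap: 0.0003
grip_force: 12.3
```

>>> {"fn": "drive_tool", "kwargs": {
  "steps": [
    {"gripper": 0,"translation": [0,0,-3.5],"rotation": [0,0,0]},
    {"gripper": 0,"translation": [0,0,-3.5],"rotation": [0,0,0]},
    {"gripper": 3,"translation": [2.16,-2.78,0],"rotation": [0,0,0]},
    {"gripper": 3,"translation": [2.16,-2.78,0],"rotation": [0,0,0]},
    {"gripper": 3,"translation": [2.16,-2.78,0],"rotation": [0,0,0]},
    {"gripper": 3,"translation": [2.16,-2.78,0],"rotation": [0,0,0]},
    {"gripper": 3,"translation": [2.16,-2.78,0],"rotation": [0,0,0]},
    {"gripper": 3,"translation": [2.16,-2.78,0],"rotation": [0,0,0]},
    {"gripper": 3,"translation": [0,0,0],"rotation": [0,0,0]}
  ]
}}

```text
time_s: 6.97
tcp_pos: [0.5077, -0.1496, 0.1237]
ee_rot: [[-1.0, -0.019, -0.005], [-0.019, 1.0, -0.003], [0.005, -0.002, -1.0]]
ft_force: [0.2, -0.1, 1.2]
finger_gap: 0.0299
grip_force: 0.0
```

```bash
python3 - <<'E'
from h import *
s=state();print(s["time_s"],s["tcp_pos"],s["q"],s["finger_gap"])
E
```

```text
6.9667 [ 0.50771518 -0.14957214  0.12365422] [  7.85783644  29.51540834   4.54930055 111.78899464  -3.23607074
  39.06015992 105.44770515] 0.02994239196618305
```

>>> {"fn": "drive_tool", "kwargs": {
  "steps": [
    {"gripper": 3,"translation": [0,0,0],"rotation": [0,0,6.43]},
    {"gripper": 3,"translation": [0,0,0],"rotation": [0,0,6.43]},
    {"gripper": 3,"translation": [0,0,0],"rotation": [0,0,6.43]},
    {"gripper": 3,"translation": [0,0,0],"rotation": [0,0,6.43]},
    {"gripper": 3,"translation": [0,0,0],"rotation": [0,0,6.43]},
    {"gripper": 3,"translation": [0,0,0],"rotation": [0,0,6.43]},
    {"gripper": 3,"translation": [0,0,0],"rotation": [0,0,6.43]},
    {"gripper": 3,"translation": [0,0,0],"rotation": [0,0,6.43]},
    {"gripper": 3,"translation": [0,0,0],"rotation": [0,0,6.43]},
    {"gripper": 3,"translation": [0,0,0],"rotation": [0,0,6.43]},
    {"gripper": 3,"translation": [0,0,0],"rotation": [0,0,6.43]},
    {"gripper": 3,"translation": [0,0,0],"rotation": [0,0,6.43]},
    {"gripper": 3,"translation": [0,0,0],"rotation": [0,0,6.43]},
    {"gripper": 3,"translation": [0,0,0],"rotation": [0,0,6.41]},
    {"gripper": 3,"translation": [0,0,0],"rotation": [0,0,0]},
    {"gripper": 3,"translation": [0,0,0],"rotation": [0,0,0]}
  ]
}}

```text
time_s: 8.3
tcp_pos: [0.5128, -0.1427, 0.124]
ee_rot: [[-0.032, 0.999, -0.001], [0.999, 0.032, -0.0], [-0.0, -0.001, -1.0]]
ft_force: [-0.1, -0.4, 0.2]
finger_gap: 0.0298
grip_force: 0.0
```

>>> {"fn": "drive_tool", "kwargs": {
  "steps": [
    {"gripper": 3,"translation": [0,0,4],"rotation": [0,0,0]},
    {"gripper": 3,"translation": [0,0,4],"rotation": [0,0,0]},
    {"gripper": 3,"translation": [0,0,2.75],"rotation": [0,0,0]},
    {"gripper": 3,"translation": [0,0,0],"rotation": [0,0,0]},
    {"gripper": 3,"translation": [0.6,0,0],"rotation": [0,0,0]},
    {"gripper": 3,"translation": [0.6,0,0],"rotation": [0,0,0]},
    {"gripper": 3,"translation": [0.6,0,0],"rotation": [0,0,0]},
    {"gripper": 3,"translation": [0.6,0,0],"rotation": [0,0,0]},
    {"gripper": 3,"translation": [0.6,0,0],"rotation": [0,0,0]},
    {"gripper": 3,"translation": [0.6,0,0],"rotation": [0,0,0]},
    {"gripper": 3,"translation": [0.6,0,0],"rotation": [0,0,0]},
    {"gripper": 3,"translation": [0.6,0,0],"rotation": [0,0,0]},
    {"gripper": 3,"translation": [0.6,0,0],"rotation": [0,0,0]},
    {"gripper": 3,"translation": [0.6,0,0],"rotation": [0,0,0]},
    {"gripper": 3,"translation": [0,0,0],"rotation": [0,0,0]}
  ]
}}

```text
time_s: 9.55
tcp_pos: [0.511, -0.082, 0.0171]
ee_rot: [[-0.028, 1.0, -0.001], [1.0, 0.028, 0.001], [0.001, -0.001, -1.0]]
ft_force: [-0.6, 0.7, -0.5]
finger_gap: 0.03
grip_force: 0.0
```

```bash
python3 - <<'E'
from h import *
a=[]
for n,(c0,c1,r0,r1) in dict(top=(200,330,120,215),scene=(180,310,175,270)).items():
    f=grab_frame(n);a.append(cv2.resize(f["color"][r0:r1,c0:c1,::-1],None,fx=3.05,fy=3.05,interpolation=cv2.INTER_CUBIC))
    for r in boxes_of(f,"battery_mid"): print(n,r["score"],ray(f,r["pixel"],.013)[0])
cv2.imwrite("pics/t2.png",np.hstack(a))
E
```

```text
top 0.87 [ 0.42186901 -0.19963147  0.013     ]
top 0.75 [ 0.3039333  -0.20690699  0.013     ]
scene 0.83 [ 0.4326052  -0.19422962  0.013     ]
scene 0.8 [ 0.31367076 -0.19893362  0.013     ]
```

View pics/t2.png

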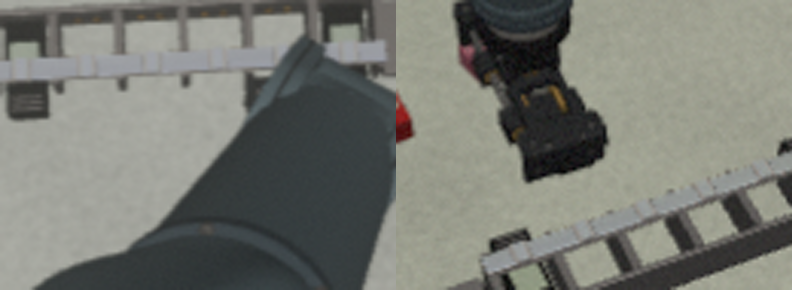

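The gripper hides the battery in both views. I'll keep pushing, then back off and look.

>>> {"fn": "drive_tool", "kwargs": {
  "steps": [
    {"gripper": 3,"translation": [0.6,0,0],"rotation": [0,0,0]},
    {"gripper": 3,"translation": [0.6,0,0],"rotation": [0,0,0]},
    {"gripper": 3,"translation": [0.6,0,0],"rotation": [0,0,0]},
    {"gripper": 3,"translation": [0.6,0,0],"rotation": [0,0,0]},
    {"gripper": 3,"translation": [0.6,0,0],"rotation": [0,0,0]},
    {"gripper": 3,"translation": [0.6,0,0],"rotation": [0,0,0]},
    {"gripper": 3,"translation": [0.6,0,0],"rotation": [0,0,0]},
    {"gripper": 3,"translation": [0.6,0,0],"rotation": [0,0,0]},
    {"gripper": 3,"translation": [0.6,0,0],"rotation": [0,0,0]},
    {"gripper": 3,"translation": [0.6,0,0],"rotation": [0,0,0]},
    {"gripper": 3,"translation": [0.5,0,0],"rotation": [0,0,0]},
    {"gripper": 3,"translation": [0.4,0,0],"rotation": [0,0,0]},
    {"gripper": 3,"translation": [0.3,0,0],"rotation": [0,0,0]},
    {"gripper": 3,"translation": [0.2,0,0],"rotation": [0,0,0]},
    {"gripper": 3,"translation": [0.2,0,0],"rotation": [0,0,0]},
    {"gripper": 3,"translation": [0,0,0],"rotation": [0,0,0]},
    {"gripper": 3,"translation": [0,0,0],"rotation": [0,0,0]}
  ]
}}

```text
time_s: 11.17
tcp_pos: [0.5091, -0.0079, 0.0173]
ee_rot: [[-0.026, 1.0, -0.0], [1.0, 0.026, 0.0], [0.0, -0.0, -1.0]]
ft_force: [0.3, 0.1, -0.3]
finger_gap: 0.0299
grip_force: 0.0
```

>>> {"fn": "drive_tool", "kwargs": {
  "steps": [
    {"gripper": 3,"translation": [-1.5,0,0],"rotation": [0,0,0]},
    {"gripper": 0,"translation": [0,0,-4],"rotation": [0,0,0]},
    {"gripper": 0,"translation": [0,0,-4],"rotation": [0,0,0]},
    {"gripper": 0,"translation": [0,0,-4],"rotation": [0,0,0]},
    {"gripper": 0,"translation": [-4,0,0],"rotation": [0,0,0]},
    {"gripper": 0,"translation": [-4,0,0],"rotation": [0,0,0]},
    {"gripper": 0,"translation": [-4,0,0],"rotation": [0,0,0]},
    {"gripper": 0,"translation": [-4,0,0],"rotation": [0,0,0]},
    {"gripper": 0,"translation": [-4,0,0],"rotation": [0,0,0]},
    {"gripper": 0,"translation": [0,0,0],"rotation": [0,0,0]}
  ]
}}

```text
time_s: 12.0
tcp_pos: [0.5132, -0.2332, 0.1384]
ee_rot: [[-0.015, 1.0, 0.002], [1.0, 0.015, -0.007], [-0.007, 0.002, -1.0]]
ft_force: [-0.5, -1.0, 0.5]
finger_gap: 0.0002
grip_force: 0.0
```

```bash
python3 - <<'E'
from h import *
f=grab_frame("top");g=grab_frame("scene")
for n,q in(("top",f),("scene",g)):
    for r in boxes_of(q,"battery_mid"): print(n,r["score"],ray(q,r["pixel"],.013)[0])
im=f["color"];b=im[155:215,215:300]
m=np.zeros(im.shape[:2],np.uint8);m[158:222,215:300]=(im[158:222,215:300].max(2)<70)*255
n,l,st,c=cv2.connectedComponentsWithStats(m)
for k in range(1,n):
    if st[k,4]>60:
        pts=np.argwhere(l==k)[:,::-1];P=ray(f,pts,.026)[:,:2];h=cv2.minAreaRect((P*1000).astype(np.float32));print("blob",st[k],h)
cv2.imwrite("pics/t3.png",cv2.resize(im[110:235,165:340,::-1],None,fx=4.5,fy=4.5,interpolation=cv2.INTER_CUBIC))
E
```

```text
top 0.96 [ 0.39360027 -0.07352826  0.013     ]
top 0.76 [0.50842992 0.02599551 0.013     ]
top 0.54 [ 0.44897676 -0.19067151  0.013     ]
scene 0.8 [ 0.39808394 -0.06835904  0.013     ]
scene 0.77 [0.51271155 0.01449658 0.013     ]
blob [248 177  11   7  62] ((537.1200561523438, 22.046405792236328), (13.809476852416992, 26.721792221069336), 4.963671684265137)
```

View pics/t3.png

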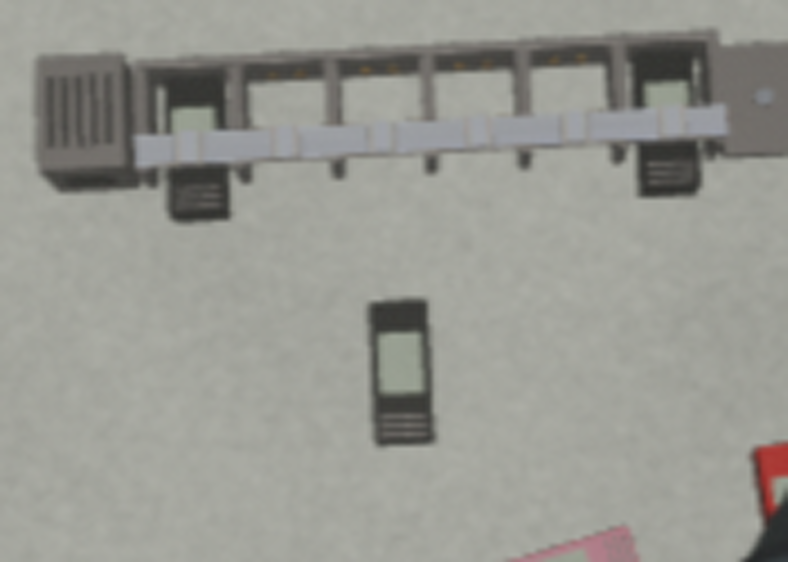

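```bash
python3 - <<'E'
from h import *
from scipy.optimize import least_squares
T=grab_frame("top")
g=lambda p:(np.array(p,float)+.5)/4.5-.5+(165,110)
L=g([(369,303),(427,299),(434,442),(376,445)])
hx,hy=.04,.017;C=[(hx,hy),(hx,-hy),(-hx,-hy),(-hx,hy)]
def bres(q):
    c,s=np.cos(q[2]),np.sin(q[2])
    return (proj(T,[(q[0]+c*a-s*b,q[1]+s*a+c*b,.026) for a,b in C])-L).ravel()
r=least_squares(bres,[.51,.025,0]);q=r.x
print("bat",q,np.degrees(q[2]),np.abs(r.fun).max())
D=ray(T,g([(339,172),(431,166),(525,162),(246,178)]),0.01);print("div fronts",np.round(D,4))
rk=(.6237,.0011,.0265)
for n,rk in(("top",(.6237,.0011,.0265)),("comb",(.6248,-.0004,.0249))):
    R=np.array([[np.cos(rk[2]),np.sin(rk[2])],[-np.sin(rk[2]),np.cos(rk[2])]])
    print(n,"bat in rack",R@(q[:2]-rk[:2]),np.degrees(q[2]-rk[2]),"divs",np.round((D[:,:2]-rk[:2])@R.T,4).tolist())
E
```

```text
bat [0.50551025 0.02061901 0.02796398] 1.6022180009064952 0.3666291634402228
div fronts [[ 0.6243  0.0543  0.01  ]
 [ 0.6264  0.0013  0.01  ]
 [ 0.6273 -0.0528  0.01  ]
 [ 0.6222  0.108   0.01  ]]
top bat in rack [-0.11763106  0.02264381] 0.08387984380981381 divs [[0.002, 0.0532], [0.0027, 0.0001], [0.0022, -0.0539], [0.0013, 0.1069]]
comb bat in rack [-0.11872945  0.0239825 ] 0.17555309103074557 divs [[0.0009, 0.0547], [0.0016, 0.0017], [0.0012, -0.0524], [0.0001, 0.1084]]
```

Battery yaw matches the rack, but it sits about 4 mm short of the gap line (rack y 22.6 instead of 27). One more nudge sideways.

>>> {"fn": "drive_tool", "kwargs": {
  "steps": [
    {"gripper": 3,"translation": [4,0,0],"rotation": [0,0,0]},
    {"gripper": 3,"translation": [4,0,0],"rotation": [0,0,0]},
    {"gripper": 3,"translation": [4,0,0],"rotation": [0,0,0]},
    {"gripper": 3,"translation": [4,0,0],"rotation": [0,0,0]},
    {"gripper": 3,"translation": [3,0,0],"rotation": [0,0,0]},
    {"gripper": 3,"translation": [0,0,0],"rotation": [0,0,0]},
    {"gripper": 3,"translation": [0,0,0],"rotation": [0,0,0]},
    {"gripper": 3,"translation": [0,0,0],"rotation": [0,0,0]}
  ]
}}

```text
time_s: 12.92
tcp_pos: [0.5097, -0.0326, 0.1373]
ee_rot: [[-0.028, 1.0, 0.0], [1.0, 0.028, -0.0], [-0.0, 0.0, -1.0]]
ft_force: [-0.4, -0.5, -0.8]
finger_gap: 0.03
grip_force: 0.0
```

>>> {"fn": "drive_tool", "kwargs": {
  "steps": [
    {"gripper": 3,"translation": [0,-0.3,4],"rotation": [0,0,0]},
    {"gripper": 3,"translation": [0,0,4],"rotation": [0,0,0]},
    {"gripper": 3,"translation": [0,0,4],"rotation": [0,0,0]},
    {"gripper": 3,"translation": [0,0,0],"rotation": [0,0,0]},
    {"gripper": 3,"translation": [0.8,0,0],"rotation": [0,0,0]},
    {"gripper": 3,"translation": [0.8,0,0],"rotation": [0,0,0]},
    {"gripper": 3,"translation": [0.4,0,0],"rotation": [0,0,0]},
    {"gripper": 3,"translation": [0.3,0,0],"rotation": [0,0,0]},
    {"gripper": 3,"translation": [0.2,0,0],"rotation": [0,0,0]},
    {"gripper": 3,"translation": [0.2,0,0],"rotation": [0,0,0]},
    {"gripper": 3,"translation": [0.2,0,0],"rotation": [0,0,0]},
    {"gripper": 3,"translation": [0,0,0],"rotation": [0,0,0]},
    {"gripper": 3,"translation": [0,0,0],"rotation": [0,0,0]}
  ]
}}

```text
time_s: 14.0
tcp_pos: [0.5063, -0.0044, 0.0175]
ee_rot: [[-0.026, 1.0, 0.001], [1.0, 0.026, -0.0], [-0.0, 0.001, -1.0]]
ft_force: [0.0, -1.7, 1.5]
finger_gap: 0.0302
grip_force: 0.8
```

>>> {"fn": "drive_tool", "kwargs": {
  "steps": [
    {"gripper": 3,"translation": [0.1,0,0],"rotation": [0,0,0]},
    {"gripper": 3,"translation": [-1.5,0,0],"rotation": [0,0,0]},
    {"gripper": 3,"translation": [0,0,-4],"rotation": [0,0,0]},
    {"gripper": 0,"translation": [0,0,-4],"rotation": [0,0,0]},
    {"gripper": 0,"translation": [2.2,-3.45,0],"rotation": [0,0,-6]},
    {"gripper": 0,"translation": [1.8,-3.7,0],"rotation": [0,0,-7]},
    {"gripper": 0,"translation": [0,0,0],"rotation": [0,0,-7]},
    {"gripper": 0,"translation": [0,0,0],"rotation": [0,0,-7]},
    {"gripper": 0,"translation": [0,0,0],"rotation": [0,0,-7]},
    {"gripper": 0,"translation": [0,0,0],"rotation": [0,0,-7]},
    {"gripper": 0,"translation": [0,0,0],"rotation": [0,0,-7]},
    {"gripper": 0,"translation": [0,0,0],"rotation": [0,0,-7]},
    {"gripper": 0,"translation": [0,0,0],"rotation": [0,0,-7]},
    {"gripper": 0,"translation": [0,0,0],"rotation": [0,0,-7]},
    {"gripper": 0,"translation": [0,0,0],"rotation": [0,0,-7]},
    {"gripper": 0,"translation": [0,0,0],"rotation": [0,0,-7]},
    {"gripper": 0,"translation": [0,0,0],"rotation": [0,0,-7]},
    {"gripper": 0,"translation": [0,0,0],"rotation": [0,0,0]},
    {"gripper": 0,"translation": [0,0,0],"rotation": [0,0,0]}
  ]
}}

```text
time_s: 15.58
tcp_pos: [0.4321, 0.0162, 0.0972]
ee_rot: [[-1.0, -0.023, -0.0], [-0.023, 1.0, 0.001], [0.0, 0.001, -1.0]]
ft_force: [-0.3, -0.1, -0.0]
finger_gap: 0.0003
grip_force: 0.0
```

>>> {"fn": "drive_tool", "kwargs": {
  "steps": [
    {"gripper": 0,"translation": [0,0.7,4],"rotation": [0,0,0]},
    {"gripper": 0,"translation": [0,0,4],"rotation": [0,0,0]},
    {"gripper": 0,"translation": [0,0,0],"rotation": [0,0,0]},
    {"gripper": 0,"translation": [-0.8,0,0],"rotation": [0,0,0]},
    {"gripper": 0,"translation": [-0.8,0,0],"rotation": [0,0,0]},
    {"gripper": 0,"translation": [-0.6,0,0],"rotation": [0,0,0]},
    {"gripper": 0,"translation": [-0.6,0,0],"rotation": [0,0,0]},
    {"gripper": 0,"translation": [-0.6,0,0],"rotation": [0,0,0]},
    {"gripper": 0,"translation": [-0.6,0,0],"rotation": [0,0,0]},
    {"gripper": 0,"translation": [-0.6,0,0],"rotation": [0,0,0]},
    {"gripper": 0,"translation": [-0.6,0,0],"rotation": [0,0,0]},
    {"gripper": 0,"translation": [-0.6,0,0],"rotation": [0,0,0]},
    {"gripper": 0,"translation": [-0.6,0,0],"rotation": [0,0,0]},
    {"gripper": 0,"translation": [-0.6,0,0],"rotation": [0,0,0]},
    {"gripper": 0,"translation": [-0.6,0,0],"rotation": [0,0,0]},
    {"gripper": 0,"translation": [-0.6,0,0],"rotation": [0,0,0]},
    {"gripper": 0,"translation": [-0.6,0,0],"rotation": [0,0,0]},
    {"gripper": 0,"translation": [-0.4,0,0],"rotation": [0,0,0]},
    {"gripper": 0,"translation": [0,0,0],"rotation": [0,0,0]}
  ]
}}

```text
time_s: 17.17
tcp_pos: [0.526, 0.0255, 0.0174]
ee_rot: [[-1.0, -0.026, 0.003], [-0.026, 1.0, 0.0], [-0.003, 0.0, -1.0]]
ft_force: [-0.2, -1.0, 0.4]
finger_gap: 0.0002
grip_force: 0.0
```

```bash
python3 - <<'E'
from h import *
a=[]
for n,(c0,c1,r0,r1) in dict(top=(200,330,120,215),scene=(190,320,180,275)).items():
    f=grab_frame(n);a.append(cv2.resize(f["color"][r0:r1,c0:c1,::-1],None,fx=3.05,fy=3.05,interpolation=cv2.INTER_CUBIC))
cv2.imwrite("pics/t4.png",np.hstack(a))
E
```

```text
(no output)
```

View pics/t4.png

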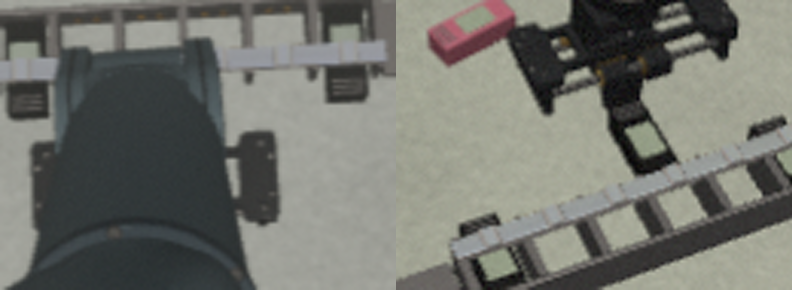

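The battery lines up squarely in front of gap c in the scene half, with its front end at about (670,165) and the gap at (682,207). Pushing it in.

>>> {"fn": "drive_tool", "kwargs": {
  "steps": [
    {"gripper": 0,"translation": [-0.5,0,0],"rotation": [0,0,0]},
    {"gripper": 0,"translation": [-0.5,0,0],"rotation": [0,0,0]},
    {"gripper": 0,"translation": [-0.5,0,0],"rotation": [0,0,0]},
    {"gripper": 0,"translation": [-0.5,0,0],"rotation": [0,0,0]},
    {"gripper": 0,"translation": [-0.5,0,0],"rotation": [0,0,0]},
    {"gripper": 0,"translation": [-0.5,0,0],"rotation": [0,0,0]},
    {"gripper": 0,"translation": [0,0,0],"rotation": [0,0,0]}
  ]
}}

```text
time_s: 17.85
tcp_pos: [0.5556, 0.0263, 0.0174]
ee_rot: [[-1.0, -0.026, 0.002], [-0.026, 1.0, 0.0], [-0.002, 0.0, -1.0]]
ft_force: [0.7, -0.4, -0.2]
finger_gap: 0.0002
grip_force: 0.0
```

>>> {"fn": "drive_tool", "kwargs": {
  "steps": [
    {"gripper": 0,"translation": [-0.5,0,0],"rotation": [0,0,0]},
    {"gripper": 0,"translation": [-0.5,0,0],"rotation": [0,0,0]},
    {"gripper": 0,"translation": [-0.5,0,0],"rotation": [0,0,0]},
    {"gripper": 0,"translation": [-0.5,0,0],"rotation": [0,0,0]},
    {"gripper": 0,"translation": [-0.4,0,0],"rotation": [0,0,0]},
    {"gripper": 0,"translation": [-0.4,0,0],"rotation": [0,0,0]},
    {"gripper": 0,"translation": [-0.3,0,0],"rotation": [0,0,0]},
    {"gripper": 0,"translation": [-0.2,0,0],"rotation": [0,0,0]},
    {"gripper": 0,"translation": [0,0,0],"rotation": [0,0,0]}
  ]
}}

```text
time_s: 18.6
tcp_pos: [0.5878, 0.0271, 0.0173]
ee_rot: [[-1.0, -0.026, 0.001], [-0.026, 1.0, 0.0], [-0.001, 0.0, -1.0]]
ft_force: [-0.2, -0.2, -0.7]
finger_gap: 0.0004
grip_force: 0.0
```

Now slow steps until the wall resists.

>>> {"fn": "drive_tool", "kwargs": {
  "steps": [
    {"gripper": 0,"translation": [-0.15,0,0],"rotation": [0,0,0]},
    {"gripper": 0,"translation": [-0.15,0,0],"rotation": [0,0,0]},
    {"gripper": 0,"translation": [-0.15,0,0],"rotation": [0,0,0]},
    {"gripper": 0,"translation": [-0.15,0,0],"rotation": [0,0,0]},
    {"gripper": 0,"translation": [0,0,0],"rotation": [0,0,0]}
  ]
}}

```text
time_s: 19.02
tcp_pos: [0.5919, 0.0272, 0.017]
ee_rot: [[-1.0, -0.026, -0.003], [-0.026, 1.0, -0.0], [0.003, -0.0, -1.0]]
ft_force: [-5.0, 0.5, 4.6]
finger_gap: 0.0003
grip_force: 2.6
```

>>> {"fn": "drive_tool", "kwargs": {
  "steps": [
    {"gripper": 0,"translation": [-0.1,0,0],"rotation": [0,0,0]},
    {"gripper": 0,"translation": [-0.1,0,0],"rotation": [0,0,0]},
    {"gripper": 0,"translation": [0,0,0],"rotation": [0,0,0]}
  ]
}}

```text
time_s: 19.27
tcp_pos: [0.5919, 0.0272, 0.0169]
ee_rot: [[-1.0, -0.026, -0.007], [-0.026, 1.0, -0.0], [0.007, -0.0, -1.0]]
ft_force: [-10.8, 0.3, 9.2]
finger_gap: 0.0004
grip_force: 5.2
```

>>> {"fn": "drive_tool", "kwargs": {
  "steps": [
    {"gripper": 0,"translation": [-0.1,0,0],"rotation": [0,0,0]},
    {"gripper": 0,"translation": [0,0,0],"rotation": [0,0,0]},
    {"gripper": 0,"translation": [1,0,0],"rotation": [0,0,0]},
    {"gripper": 0,"translation": [3,0,0],"rotation": [0,0,0]},
    {"gripper": 0,"translation": [3,0,0],"rotation": [0,0,0]},
    {"gripper": 0,"translation": [0,0,-4],"rotation": [0,0,0]},
    {"gripper": 0,"translation": [0,0,-4],"rotation": [0,0,0]},
    {"gripper": 0,"translation": [0,0,-4],"rotation": [0,0,0]},
    {"gripper": 0,"translation": [0,-4,0],"rotation": [0,0,0]},
    {"gripper": 0,"translation": [0,-4,0],"rotation": [0,0,0]},
    {"gripper": 0,"translation": [0,-4,0],"rotation": [0,0,0]},
    {"gripper": 0,"translation": [0,-4,0],"rotation": [0,0,0]},
    {"gripper": 0,"translation": [0,-4,0],"rotation": [0,0,0]},
    {"gripper": 0,"translation": [0,-4,0],"rotation": [0,0,0]},
    {"gripper": 0,"translation": [0,0,0],"rotation": [0,0,0]},
    {"gripper": 0,"translation": [0,0,0],"rotation": [0,0,0]}
  ]
}}

```text
time_s: 20.6
tcp_pos: [0.5324, -0.218, 0.1375]
ee_rot: [[-1.0, -0.021, 0.002], [-0.021, 1.0, -0.002], [-0.002, -0.002, -1.0]]
ft_force: [0.1, -0.0, -0.4]
finger_gap: 0.0005
grip_force: 0.0
```

```bash
python3 - <<'E'
from h import *
a=[]
for n,(c0,c1,r0,r1) in dict(top=(195,325,115,210),scene=(210,340,185,280)).items():
    f=grab_frame(n);a.append(cv2.resize(f["color"][r0:r1,c0:c1,::-1],None,fx=3.05,fy=3.05,interpolation=cv2.INTER_CUBIC))
cv2.imwrite("pics/t5.png",np.hstack(a));print(state()["tcp_pos"])
E
```

```text
[ 0.53284657 -0.21358874  0.13719088]
```

View pics/t5.png

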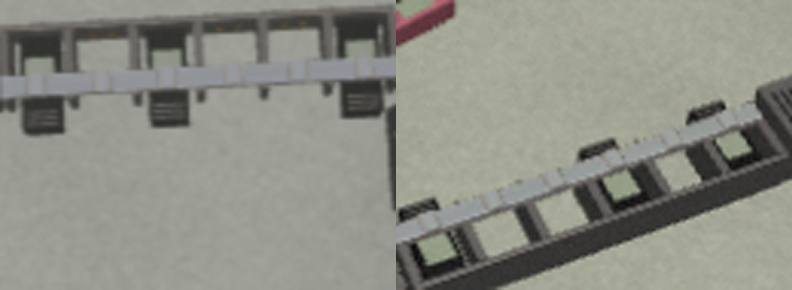

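The battery sits in the third gap from the power block, at about (168,70) in the top half. It sticks out as far as the two home batteries, and its rear end is on the line between theirs. The other batteries have not moved.

```bash
python3 -c "
from cell import *
print(sign_off())"
```

```text
the job is handed in; nothing more can be done
None
```

I touched bumps a, b and c in order, counting from the power block, then pushed the loose battery into the third gap until the back wall stopped it, and handed the job in; no verdict came back.

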